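# Stand the round-bottomed vase in its ring for the still life

### The job

Take the round-bottomed clay vase by its neck out of the wooden crate, rest it on its side or leaning well over (in the ring stand or on the table) and let go of it, then take it again by the mouth and stand it upright in the wooden ring stand, so that it sits centred with its neck straight up, and let go. Set it down gently, and do not disturb the paint bottle, the glass jar or the roll of tape.

Things in the scene. Friction and masses are not known exactly. Their poses are not given: they have to be found in the camera images.
- vase: Terracotta vase, about 240 g: ball-shaped belly 66 mm across, no foot, and a straight round neck of 24 mm. Origin: the ball's centre; z runs up the neck, the mouth is at 105 mm, the neck clear of the belly from 31 mm. It starts lying level in the crate, origin 44 mm above the table. Centre of mass within a few mm of the origin: in the ring stand friction keeps it at the lean it is left.
- vase_mouth (a point): Centre of the vase's mouth, on the neck axis, 105 mm from the centre of the ball.
- ring_stand: Loose ring of dark turned wood, 92 mm outside and 48 mm inside diameter, 24 mm high, about 200 g, flat on the table. Origin: centre of its underside, z up. The vase's ball sits on the ring's inner top edge, with the ball's centre 47 mm above the ring's underside.
- crate: Open plywood crate, fixed, 182 (x) by 156 (y) by 80 mm high, walls 6 mm. Origin: centre of its underside. The vase lies along its x axis, mouth to +x, 20 mm from the end wall, ball centre at x = -40 mm, on cork cleats. A cork saddle holds the neck 87 to 97 mm from the ball's centre; from 35 to 85 mm both sides are free. No room to lean the gripper over the mouth: take the neck from straight above.
- tape: Bystander: roll of blue masking tape lying flat, 100 mm across, 36 mm high, hole 76 mm. Origin: centre of its underside.
- paint: Bystander: white paint bottle with a black cap, 48 mm across, 130 mm high. Origin: centre of its underside.
- jar: Bystander: closed glass jar, 72 mm across, 85 mm high. Origin: centre of its underside.
Not all that is in view belongs to the job. There is more than one size of the vase; the job needs the smallest. Of the things that look like the ring_stand, take the one that is farthest from the robot's base at the start.

How it is judged:
On the way, in this order (a step that is already met when the one before it is completed fails the run):
1. the vase is out of the crate and has been let go of, at rest, still leaning or lying (more than 15 degrees from upright) (contact force between the fingers and vase below 0.1 N and linear speed of vase below 0.03 m/s and horizontal distance between vase and crate above 0.13 m and angle between vase's own z axis and vertical above 0.26 rad and height (world z) of vase below 0.06 m), for 0.2 s.
2. the vase stands upright in the ring stand, let go of (contact force between the fingers and vase below 0.1 N and linear speed of vase below 0.03 m/s and horizontal distance between vase and ring_stand below 0.006 m and z of vase in the frame of ring_stand between 0.0416495 and 0.0516495 m and angle between vase's own z axis and vertical below 0.09 rad and height (world z) of vase_mouth above 0.12 m), for 0.3 s.
At the end, for the whole second after the job is handed in: The vase sits in the ring stand, released and at rest: ball centre within 6 mm of the ring's axis and 47 mm (give or take 5 mm) above its underside, neck up and within 5 degrees of vertical, the ring stand flat on the table (all of step 2 and angular speed of vase below 0.1 rad/s and angle between ring_stand's own z axis and vertical below 0.05 rad and height (world z) of ring_stand below 0.005 m); the robot touches nothing.
It fails at once if the vase is banged against the ring stand (more than 40 N) (contact force between vase and ring_stand above 40 N).
It fails at once if the paint bottle, jar or tape is moved by more than 25 mm (distance of any of tape, paint, jar from where it was at the start of the episode above 0.025 m).
It also fails if it takes over 58 s, if anything falls off the work surface, if the arm or the gripper's body presses on something with over 40 N, if the wrist force passes 120 N, or if a joint passes its speed limit or range.

### The arm

A 6-joint arm with a two-finger parallel gripper is mounted at the origin on the work surface. World frame = base frame: x ahead of the robot, y to its left, z up, the work surface at z = 0. Lengths are in m, angles in rad, forces in N, time in s.
With the tool pointing down it reaches from about 0.3 to 0.775 m from the base axis. Payload 14.6 kg.
Tool frame: the origin (TCP) lies at the very end of the fingers, on their centre line; the grasp point (between the pads) lies 19 mm behind it; z points along the fingers, y is the line along which they close (so a half turn about z gives the same grasp; the last joint's range is limited). The gripper opens to 94 mm and grips with 3 to 60 N. Pads are 16 mm wide; open, the fingers measure 119 mm over their backs; the gripper's body (75 mm by 177 mm) begins 78 mm behind the grasp point.
Start: joints at [1.188, 0.3, 1.521, -0, 1.321, -0.067], TCP at [0.171, 0.523, 0.205] pointing down, gripper open.
Joint ranges: [-3.03, 3.03], [-0.79, 2.21], [0.23, 2.52], [-1.04, 4.18], [0, 3.07], [-2.55, 2.55]. Speed limits (rad/s): [2.22, 2.22, 2.57, 3.14, 3.14, 3.14].

### API

Orientations are given as [roll, pitch, yaw] about the fixed x, y, z axes, in that order (R = Rz(yaw) Ry(pitch) Rx(roll)).
In Python, from station import ctrl, cams gives the robot as it stands. The module is installed in compiled form; this text tells all that it offers.
- The arm moves only by the tool arm_command, never from a script. Its argument "plan" is a list that holds one entry, the list of rows, each a list of 7 numbers: the shift along the tool's x, y, z in mm, then the turn, a rotation vector about the tool's x, y, z in rad, then the closure, from -1 (fully open) to 1 (shut). A call has 1 to 12 rows; each row is the pose to reach, as a shift and turn from the pose commanded when the call began, along the tool's axes at that moment; what a row does not reach only later rows make up. A row lasts 1/10 s, in which the tool goes at most 50 mm and 8.59 degrees, less where a joint would pass 70% of its speed; a pose out of reach is approached as far as the arm can. A call with a gripper value outside its range is refused whole. The fingers move at their own pace and stop on an object; "squeeze" is the grip in N (left out, the last holds). Time passes only in rows, so rows that repeat a pose let the fingers close. It gives the time, the measured TCP pose, the force, the opening and the grip force at its end, in the units of the state.
- ctrl.get_obs(): the state, without advancing time (a new reading comes with each control period).
- cams.camera(name): name is "scene" or "side" or "wrist"; returns (picture, depth): 480x640x3 uint8, blue, green, red; 480x640 float32, m along the optical axis (not along the pixel's ray), 0 where there is no reading.
- cams.camera_info(name): a dict with "fx", "fy", "cx", "cy" (pixels), "dist_coeffs" ([k1, k2, p1, p2, k3] as OpenCV has them; the pictures are not rectified), "world_to_cam" (4x4, takes a point from world to camera coordinates). Camera axes: x right, y down, z forward; pixel columns grow to the right and rows downward; lengths in m; the calibration is good to about 2 mm. A picture is of the moment at which its call begins: read the wrist's pose just before it. camera_info takes no time and is no camera call; for the wrist camera it gives the pose at the moment of the call.
- ctrl.hand_in(): hands the job in; it is judged then, once.
The state is a dict: "time_s": time; "qpos": joint angles; "joint_vel": joint speeds; "tau": joint torques, N m; "ee_pos": TCP position; "eef_rot": TCP orientation; "force": force on the tool from outside, world axes, zero at the start; "moment": the same for the moment, N m; "grip_width": finger opening in m; "grip_force": force on a finger pad.
Only numpy, scipy, OpenCV 4.12 (cv2) and the standard library are available. Lean on these libraries where they do the work, as an engineer would, in place of code of your own. Each camera call takes 0.05 s, during which the arm holds its last target. There are 200 camera calls.

## Working session

There is one attempt and no reset: what is moved stays moved. The work goes in short steps, Python scripts to look and compute and a tool call to move; the robot and the scene stay as the last step left them, time stands still between calls to the robot, and variables do not carry over. Pictures are saved under pics/ and viewed, at most 10 in all, crops included, and the job is handed in when it is done.

Besides the shell and the picture viewer there is one more tool, called after "Request:" as name([rows], argument=value, ...), one row to a line, values as JSON. arm_command: Moves the arm, as the interface text tells. Its arguments: {"type":"object","properties":{"plan":{"type":"array"},"squeeze":{"type":"number"}},"required":["plan"]}

```bash
mkdir -p pics
cat > h.py <<'E'
import numpy as np, cv2, pickle
from station import ctrl, cams
def grab(n):
    i=cams.camera_info(n); p,d=cams.camera(n); return p,d,i
def cloud(d,i):
    K=np.array([[i['fx'],0,i['cx']],[0,i['fy'],i['cy']],[0,0,1]]);D=np.array(i['dist_coeffs'])
    v,u=np.mgrid[0:480,0:640]
    r=cv2.undistortPoints(np.stack([u,v],-1).reshape(-1,1,2).astype(float),K,D).reshape(480,640,2)
    P=np.dstack([r[...,0]*d,r[...,1]*d,d]); T=np.linalg.inv(np.array(i['world_to_cam']))
    W=P@T[:3,:3].T+T[:3,3]; W[d<=0]=np.nan; return W
E
python3 - <<'E'
from h import *
o=ctrl.get_obs();print(o)
for n in ['scene','side','wrist']:
    p,d,i=grab(n);cv2.imwrite(f'pics/{n}0.png',p);pickle.dump((p,d,i),open(n+'0.pkl','wb'))
    T=np.linalg.inv(np.array(i['world_to_cam']));print(n,T.round(3).tolist(),i['fx'],(d>0).mean())
E
```

```text
{'time_s': 0.0, 'qpos': array([ 1.18837914e+00,  3.00489061e-01,  1.52155528e+00, -3.88831000e-06,
        1.32066061e+00, -6.65905312e-02]), 'joint_vel': array([ 9.63507416e-04, -1.77215372e-03, -5.14366042e-04, -1.37682526e-04,
       -5.06046005e-05,  4.45801462e-04]), 'tau': array([ 9.66912557e-04, -5.31803298e+01, -3.52722323e+01,  7.08350586e-02,
        2.44040682e-02, -5.50211814e-05]), 'ee_pos': array([0.17073958, 0.5225723 , 0.20488738]), 'eef_rot': array([-3.14048257e+00, -7.02559754e-05,  2.82576692e+00]), 'force': array([-0.29563857,  0.4519897 ,  1.01974141]), 'moment': array([-0.0125975 ,  0.00523177,  0.0073072 ]), 'grip_force': 0.0, 'grip_width': 0.0939568522500985}
scene [[-0.515, 0.506, -0.692, 1.418], [0.857, 0.306, -0.414, 0.52], [0.002, -0.806, -0.592, 0.813], [0.0, 0.0, 0.0, 1.0]] 591.9444063482558 0.9960904947916667
side [[0.737, -0.341, 0.584, 0.041], [-0.676, -0.391, 0.625, -0.522], [0.015, -0.855, -0.518, 0.512], [0.0, 0.0, 0.0, 1.0]] 473.52125583973066 0.9961100260416667
wrist [[0.31, 0.91, 0.273, 0.091], [0.951, -0.297, -0.091, 0.549], [-0.002, 0.288, -0.958, 0.385], [0.0, 0.0, 0.0, 1.0]] 400.8686513991679 0.9959635416666667
```

View pics/scene0.png

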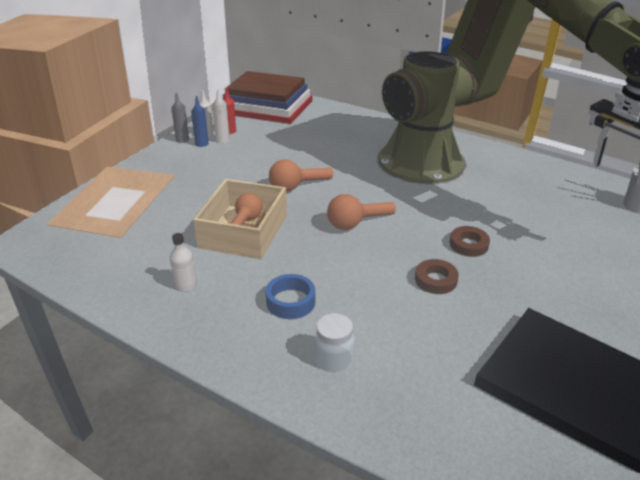

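View pics/side0.png

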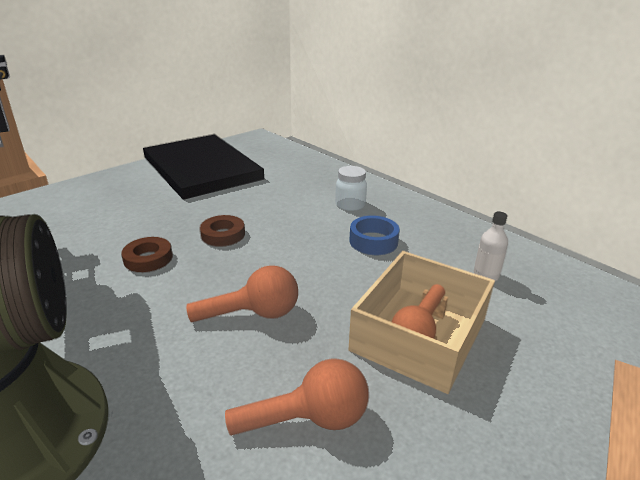

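The scene view shows the crate with the small vase at about (242,215), the rings at (437,276) and (470,240), tape at (291,296), paint at (183,265) and jar at (334,342). The side view shows the same rings at (222,230) and (147,254), and the vase in the crate at (420,315). Next I measure them.

```bash
cat > m.py <<'E'
from h import *
def circ(P):
    A=np.c_[2*P,np.ones(len(P))];s=np.linalg.lstsq(A,(P**2).sum(1),rcond=None)[0];return s[:-1],np.sqrt(s[-1]+(s[:-1]**2).sum())
def box(W,r): u0,u1,v0,v1=r;M=np.zeros(W.shape[:2],bool);M[v0:v1,u0:u1]=1;return M
if __name__=='__main__':
  for n,R in {'scene':dict(ringF=(410,462,255,297),ringN=(446,494,222,260),tape=(262,320,272,320),paint=(165,200,232,295),jar=(310,358,312,372),vase=(225,268,185,232),crate=(190,292,172,258)),
            'side':dict(ringF=(196,250,210,250),ringN=(118,176,232,275),tape=(345,405,212,258),paint=(470,512,210,285),jar=(332,372,164,212),vase=(385,450,280,345),crate=(345,500,250,395))}.items():
    p,d,i=pickle.load(open(n+'0.pkl','rb'));W=cloud(d,i)
    hsv=cv2.cvtColor(p,cv2.COLOR_BGR2HSV)
    for k,r in R.items():
        M=box(W,r)&(W[...,2]>0.008)
        if k=='vase': M&=(hsv[...,1]>125)&(hsv[...,0]<12)
        Q=W[M]; z=Q[:,2]; zt=np.percentile(z,97)
        if k=='vase':
            print(n,k,len(Q),zt,Q.min(0).round(3),Q.max(0).round(3)); np.save(n+'v.npy',Q); continue
        T=Q[z>zt-0.006]
        rect=cv2.minAreaRect((T[:,:2]*1000).astype(np.float32))
        print(n,k,'ztop',zt.round(4),'rect',np.round(rect[0],1),np.round(rect[1],1),round(rect[2],1))
E
python3 m.py
python3 - <<'E'
from h import *
from m import circ
from scipy.optimize import least_squares
for n in ['scene','side']:
    Q=np.load(n+'v.npy')
    # capsule-like fit: sphere r33 at c + cyl r12 along horizontal yaw
    def f(x):
        c=x[:3];a=np.array([np.cos(x[3]),np.sin(x[3]),0]);q=Q-c
        ds=np.linalg.norm(q,axis=1)-.033;t=q@a
        dc=np.where(t>0.025,np.linalg.norm(q-np.outer(t,a),axis=1)-.012,1)
        return np.where(abs(ds)<abs(dc),ds,dc)
    best=min((least_squares(f,[*Q.mean(0)[:2],.044,y],loss='soft_l1',f_scale=.002) for y in np.arange(0,6.3,.5)),key=lambda s:s.cost)
    print(n,best.x.round(4),np.median(abs(f(best.x))))
E
```

```text
scene ringF ztop 0.0269 rect [472.3 235.7] [94.2 89.7] 8.8
scene ringN ztop 0.0265 rect [315.9 255.2] [97.  88.3] 19.5
scene tape ztop 0.0376 rect [726.6  36.3] [192.1  97.7] 34.5
scene paint ztop 0.1298 rect [ 761.8 -208.4] [23.4 21.1] 62.4
scene jar ztop 0.0877 rect [775.4 161. ] [63.4 62.2] 39.6Traceback (most recent call last):
  File "m.py", line 13, in <module>
    Q=W[M]; z=Q[:,2]; zt=np.percentile(z,97)
                         ~~~~~~~~~~~~~^^^^^^
    return _quantile_unchecked(
        a, q, axis, out, overwrite_input, method, keepdims, weights)
    return _ureduce(a,
                    func=_quantile_ureduce_func,
    ...<5 lines>...
                    overwrite_input=overwrite_input,
                    method=method)
    r = func(a, **kwargs)
    result = _quantile(arr,
                       quantiles=q,
    ...<2 lines>...
                       out=out,
                       weights=wgt)
    slices_having_nans = np.isnan(arr[-1, ...])
                                  ~~~^^^^^^^^^
IndexError: index -1 is out of bounds for axis 0 with size 0
Traceback (most recent call last):
FileNotFoundError: [Errno 2] No such file or directory: 'scenev.npy'
```

View pics/wrist0.png

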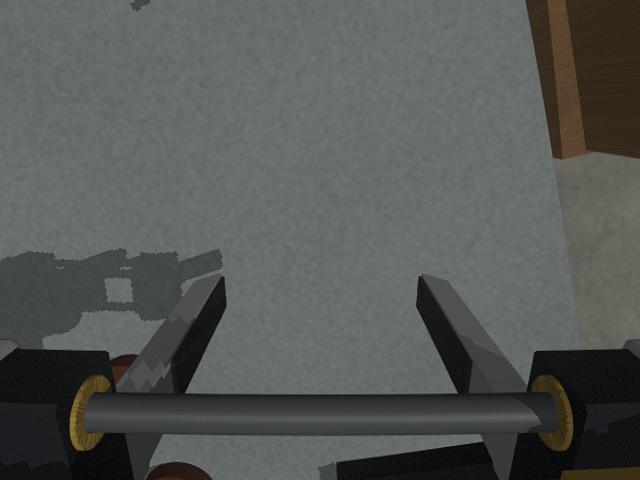

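The wrist view shows bare table between the fingers, with the rings just entering at the lower left (125,365) and (180,470). The vase colour threshold was too strict, so I loosen it.

```bash
sed -i 's/(hsv\[...,1\]>125)&(hsv\[...,0\]<12)/(hsv[...,1]>110)\&(hsv[...,0]<11)/; s/print(n,k,len(Q),zt/print(n,k,len(Q)/; s/; zt=np.percentile(z,97)/; zt=np.percentile(z,97) if len(z) else 0/' m.py
python3 - <<'E'
import pickle,cv2
for n,(u,v) in {'scene':(250,203),'side':(412,322)}.items():
    p,_,_=pickle.load(open(n+'0.pkl','rb'));h=cv2.cvtColor(p,cv2.COLOR_BGR2HSV);print(h[v,u],h[v+3,u-3])
p,_,_=pickle.load(open('scene0.pkl','rb'));h=cv2.cvtColor(p,cv2.COLOR_BGR2HSV);print(h[190,215],h[230,225])
E
sed -i 's/(345,405,212,258)/(349,401,214,256)/' m.py
python3 m.py
python3 - <<'E'
from m import *
for n in ['scene','side']:
    Q=np.load(n+'v.npy')
    if not len(Q): continue
    c=Q[:,:2].mean(0)
    S=Q
    for _ in range(8):
        cc,r=circ(S); S=Q[abs(np.linalg.norm(Q-cc,axis=1)-.033)<.006]
    N=Q[np.linalg.norm(Q-cc,axis=1)>.045]
    print(n,'ball',cc.round(4),r,len(S),'neck',len(N),N.mean(0), N.min(0),N.max(0))
    a=cv2.fitLine(N[:,:2].astype(np.float32),cv2.DIST_HUBER,0,.01,.01).ravel();print(a,np.degrees(np.arctan2(*(N.mean(0)-cc)[[1,0]])))
E
```

```text
[ 10 114 184] [  9 113 174]
[  9 145 188] [  9 144 183]
[ 18  19 177] [ 18  66 147]
scene ringF ztop 0.0269 rect [472.3 235.7] [94.2 89.7] 8.8
scene ringN ztop 0.0265 rect [315.9 255.2] [97.  88.3] 19.5
scene tape ztop 0.0376 rect [726.6  36.3] [192.1  97.7] 34.5
scene paint ztop 0.1298 rect [ 761.8 -208.4] [23.4 21.1] 62.4
scene jar ztop 0.0877 rect [775.4 161. ] [63.4 62.2] 39.6
scene vase 452 [ 0.484 -0.249  0.041] [ 0.584 -0.2    0.078]
scene crate ztop 0.0807 rect [ 597.2 -206.5] [312.5 159.8] 16.1
side ringF ztop 0.0242 rect [467.6 234.4] [92.5 90.4] 45.5
side ringN ztop 0.0239 rect [310.6 251.4] [91.2 91.2] 5.4
side tape ztop 0.0358 rect [639.9 -28.2] [213.   98.5] 38.3
side paint ztop 0.1283 rect [ 754.5 -210.8] [21.7 20.9] 13.1
side jar ztop 0.0847 rect [769.5 158.9] [60.9 62.4] 0.4
side vase 1265 [ 0.47  -0.268  0.023] [ 0.619 -0.185  0.077]
side crate ztop 0.0798 rect [ 474.2 -242. ] [314.7 156.6] 15.6
scene ball [ 0.5268 -0.206   0.0766] 0.03165454344000807 212 neck 36 [ 0.55707709 -0.21349065  0.05606586] [ 0.48416285 -0.24883652  0.04483639] [ 0.58361992 -0.20393708  0.07362485]
[ 0.9714763   0.23713665  0.5570771  -0.21349065] -13.821804669595698
side ball [ 0.5193 -0.2272  0.0445] 0.03489122759459052 244 neck 648 [ 0.51466997 -0.23462255  0.06091435] [ 0.47043483 -0.26752386  0.02293332] [ 0.61858671 -0.18545726  0.07625093]
[ 0.953499    0.30139607  0.5122738  -0.2357765 ] -121.92915128011015
```

```bash
cat > m2.py <<'E'
from m import *
from scipy.ndimage import maximum_filter as mx, minimum_filter as mn
def good(d): return (mx(d,3)-mn(d,3)<0.012)&(d>0)
if __name__=='__main__':
  for n,rc,rv in (('scene',(190,292,172,258),(225,268,185,232)),('side',(345,500,250,395),(385,450,280,345))):
    p,d,i=pickle.load(open(n+'0.pkl','rb'));W=cloud(d,i);h=cv2.cvtColor(p,cv2.COLOR_BGR2HSV)
    G=good(d);z=W[...,2]
    C=W[box(W,rc)&G&(abs(z-.080)<.004)]
    # drop loners
    k=np.array([(np.linalg.norm(C-c,axis=1)<.012).sum() for c in C]);C=C[k>5]
    r=cv2.minAreaRect((C[:,:2]*1000).astype(np.float32));print(n,'crate',np.round(r[0],1),np.round(r[1],1),r[2],np.median(C[:,2]))
    c0=np.array(r[0])/1000;y=np.radians(r[2]);a=np.array([np.cos(y),np.sin(y)]);b=np.array([-a[1],a[0]])
    Q=W[box(W,rv)&G&(h[...,1]>100)&(h[...,0]<13)&(z>.02)]
    L=np.c_[(Q[:,:2]-c0)@a,(Q[:,:2]-c0)@b,Q[:,2]]
    S=L[(L[:,0]<-.02)&(abs(L[:,1])<.034)]
    for _ in range(10):
        cc,rr=circ(S);S=L[(abs(np.linalg.norm(L-cc,axis=1)-rr)<.003)&(L[:,0]<-.012)]
    N=L[(L[:,0]>0)&(L[:,0]<.06)]
    print('ball local',cc.round(4),rr.round(4),len(S),'neck n',len(N),N.mean(0).round(4),N.max(0).round(4))
    print('expected ball', c0-.04*a, 'meas',c0+cc[0]*a+cc[1]*b)
  # tape ring etc side
    T=W[box(W,(260,325,268,322) if n=='scene' else (340,408,208,262))&G&(abs(z-.035)<.004)&(h[...,0]>95)&(h[...,0]<125)&(h[...,1]>100)]
    print('tape',circ(T[:,:2]),np.round(cv2.minAreaRect((T[:,:2]*1000).astype(np.float32))[:2],1).tolist())
E
python3 m2.py
```

```text
scene crate [ 540.  -219.6] [185.8 152.2] 14.552252769470215 0.07855902754011918
ball local [-0.0383 -0.0026  0.0466] 0.0286 229 neck n 53 [0.024  0.0015 0.054 ] [0.0468 0.0089 0.059 ]
expected ball [ 0.50131095 -0.2296726 ] meas [ 0.50359897 -0.23172076]
tape (array([0.6920969 , 0.01213973]), np.float64(0.043859426061633865)) [[690.8, 11.8], [98.4, 93.6]]
side crate [ 474.4 -242.9] [307.9 154. ] 15.852418899536133 0.07876256351819705
ball local [0. 0. 0.] 0.0 0 neck n 694 [ 0.0143 -0.005   0.0681] [0.036  0.0263 0.0775]
expected ball [ 0.43595528 -0.2537966 ] meas [ 0.47443402 -0.24287018]
tape (array([0.6820209 , 0.00566298]), np.float64(0.043920426973633686)) [[682.7, 5.6], [95.1, 93.6]]
```

```bash
cat > t.py <<'E'
import sys,numpy as np
from scipy.spatial.transform import Rotation as R
from station import ctrl
# t.py x y z(mm, TCP) yaw tilt(deg) ; prints the shift mm and rotvec in the tool frame
def rot(yaw,tilt): return R.from_euler('xyz',[180,-tilt,yaw],degrees=True)
def rel(p,yaw,tilt,o=None):
    o=o or ctrl.get_obs();C=R.from_euler('xyz',o['eef_rot'])
    return (C.inv().apply(np.array(p)-o['ee_pos']*1000)).round(1),(C.inv()*rot(yaw,tilt)).as_rotvec().round(4)
if __name__=='__main__':
    a=list(map(float,sys.argv[1:]));o=ctrl.get_obs()
    print(o['time_s'],(o['ee_pos']*1000).round(1),np.degrees(o['eef_rot']).round(2),o['qpos'].round(2),o['grip_width'].round(4),o['grip_force'],o['force'].round(1))
    for k in range(0,len(a),5): print(*rel(a[k:k+3],a[k+3],a[k+4],o))
E
python3 t.py 400 180 280 90 0
```

```text
Traceback (most recent call last):
  File "t.py", line 11, in <module>
    print(o['time_s'],(o['ee_pos']*1000).round(1),np.degrees(o['eef_rot']).round(2),o['qpos'].round(2),o['grip_width'].round(4),o['grip_force'],o['force'].round(1))
                                                                                                       ^^^^^^^^^^^^^^^^^^^^^
AttributeError: 'float' object has no attribute 'round'
```

```bash
sed -i "s/o\['grip_width'\].round(4)/round(o['grip_width'],4)/" t.py; python3 t.py 400 180 280 90 0
```

```text
0.15 [170.7 522.6 205. ] [-179.95   -0.    161.91] [ 1.19  0.3   1.52 -0.    1.32 -0.07] 0.0938 0.0 [-0.2  0.4 -0.8]
[-324.3 -254.5  -74.8] [-8.000e-04  5.000e-04  1.255e+00]
```

Request:
arm_command([
  [[-324,-254,-75,0,0,1.255,-1],[-324,-254,-75,0,0,1.255,-1],[-324,-254,-75,0,0,1.255,-1],[-324,-254,-75,0,0,1.255,-1],[-324,-254,-75,0,0,1.255,-1],[-324,-254,-75,0,0,1.255,-1],[-324,-254,-75,0,0,1.255,-1],[-324,-254,-75,0,0,1.255,-1],[-324,-254,-75,0,0,1.255,-1],[-324,-254,-75,0,0,1.255,-1]],
])

```text
time_s: 1.15
ee_pos: [0.4009, 0.179, 0.2807]
eef_rot: [3.141, 0.0, 1.566]
force: [-0.9, 0.1, 0.4]
grip_width: 0.094
grip_force: 0.0
```

```bash
python3 t.py 555 -216 250 15.5 0
```

```text
1.15 [400.9 179.  280.7] [179.98   0.    89.73] [ 0.34 -0.    1.7  -0.    1.45  0.34] 0.094 0.0 [-0.9  0.1  0.4]
[-394.3  155.9   30.7] [ 4.0000e-04 -2.0000e-04  1.2956e+00]
```

Request:
arm_command([
  [[-394,156,31,0,0,1.296,-1],[-394,156,31,0,0,1.296,-1],[-394,156,31,0,0,1.296,-1],[-394,156,31,0,0,1.296,-1],[-394,156,31,0,0,1.296,-1],[-394,156,31,0,0,1.296,-1],[-394,156,31,0,0,1.296,-1],[-394,156,31,0,0,1.296,-1],[-394,156,31,0,0,1.296,-1],[-394,156,31,0,0,1.296,-1],[-394,156,31,0,0,1.296,-1]],
])

```text
time_s: 2.25
ee_pos: [0.556, -0.2121, 0.2488]
eef_rot: [-3.141, 0.001, 0.278]
force: [1.0, 0.2, 0.1]
grip_width: 0.0941
grip_force: 0.0
```

```bash
python3 - <<'E'
from m2 import *
p,d,i=grab('wrist');cv2.imwrite('pics/wrist1.png',p);pickle.dump((p,d,i),open('wrist1.pkl','wb'))
E
python3 t.py
```

```text
2.3 [ 556.  -211.7  249.2] [-1.7997e+02  2.0000e-02  1.5950e+01] [-0.43  0.37  1.32  0.    1.45  0.87] 0.0942 0.0 [-0.3  0.8  0.2]
```

View pics/wrist1.png

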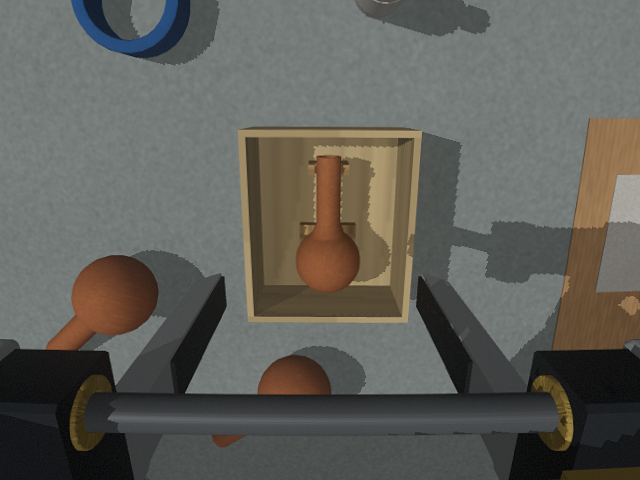

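The wrist view shows the vase lying in the crate with its ball at (328,262) and mouth at (328,157). The crate rim spans (240–420, 130–320), and tape is visible at the top left.

Run:
```python
from m2 import *
p,d,i=pickle.load(open('wrist1.pkl','rb'));W=cloud(d,i);h=cv2.cvtColor(p,cv2.COLOR_BGR2HSV);G=good(d);z=W[...,2]
C=W[box(W,(230,430,120,330))&G&(abs(z-.080)<.005)&(h[...,0]>13)]
r=cv2.minAreaRect((C[:,:2]*1000).astype(np.float32));print('crate',r,np.median(C[:,2]))
M=box(W,(290,365,150,298))&G&(h[...,1]>120)&(h[...,0]<12)&(z>.02)
Q=W[M];S=Q[Q[:,2]>.06]
for _ in range(10):
    cc,rr=circ(S);S=Q[(abs(np.linalg.norm(Q-cc,axis=1)-.033)<.003)]
print('ball',cc.round(4),rr,len(S))
dd=np.linalg.norm(Q-cc,axis=1);N=Q[(dd>.045)&(dd<.1)&(Q[:,2]>.045)]
a=cv2.fitLine(N[:,:2].astype(np.float32),cv2.DIST_HUBER,0,.01,.01).ravel();print('neck',len(N),a,np.degrees(np.arctan2(a[1],a[0])),N[:,2].max(), np.degrees(np.arctan2(*(N.mean(0)-cc)[[1,0]])))
```

```text
crate ((537.4712524414062, -225.0220184326172), (181.10081481933594, 154.3799591064453), 15.621465682983398) 0.0808809023566287
ball [ 0.4995 -0.2351  0.0446] 0.03283505868959271 2631
neck 1168 [ 0.96370536  0.26696804  0.56890833 -0.21533252] 15.483927 0.059238383587306875 15.939311409628894
```

```bash
python3 t.py 557.3 -218.9 120 15.7 0 557.3 -218.9 27 15.7 0
```

```text
2.3 [ 556.  -211.7  249.2] [-1.7997e+02  2.0000e-02  1.5950e+01] [-0.43  0.37  1.32  0.    1.45  0.87] 0.0942 0.0 [-0.3  0.8  0.2]
[ -0.6   7.3 129.2] [-0.0006  0.0003  0.0043]
[ -0.6   7.4 222.2] [-0.0006  0.0003  0.0043]
```

Request:
arm_command([
  [[-0.5,7,129,0,0,0.004,-1],[-0.5,7,129,0,0,0.004,-1],[-0.5,7,129,0,0,0.004,-1],[-0.5,7,129,0,0,0.004,-1],[-0.5,7,129,0,0,0.004,-1]],
])

```text
time_s: 2.8
ee_pos: [0.5579, -0.2192, 0.1221]
eef_rot: [3.141, -0.001, 0.273]
force: [0.3, 0.9, 0.1]
grip_width: 0.0942
grip_force: 0.0
```

```bash
python3 t.py 557.3 -218.9 27 15.7 0
```

```text
2.8 [ 557.9 -219.2  122.1] [ 1.7996e+02 -6.0000e-02  1.5640e+01] [-0.44  0.48  1.47  0.    1.19  0.86] 0.0942 0.0 [0.3 0.9 0.1]
[-0.6 -0.5 95.1] [ 0.0008 -0.001  -0.001 ]
```

Good tracking. Descend and close gently.

Request:
arm_command([
  [[0,0,35,0,0,0,-1],[0,0,65,0,0,0,-1],[0,0,85,0,0,0,-1],[0,0,94,0,0,0,-1],[0,0,94,0,0,0,-1],[0,0,94,0,0,0,1],[0,0,94,0,0,0,1],[0,0,94,0,0,0,1],[0,0,94,0,0,0,1],[0,0,94,0,0,0,1],[0,0,94,0,0,0,1],[0,0,94,0,0,0,1]],
], squeeze=20)

```text
time_s: 4.0
ee_pos: [0.5573, -0.2201, 0.0264]
eef_rot: [-3.142, 0.0, 0.271]
force: [0.4, -0.1, -0.1]
grip_width: 0.0414
grip_force: 0.0
```

Request:
arm_command([
  [[0,0,0,0,0,0,1],[0,0,0,0,0,0,1],[0,0,0,0,0,0,1],[0,0,0,0,0,0,1],[0,0,0,0,0,0,1],[0,0,0,0,0,0,1]],
])

```text
time_s: 4.6
ee_pos: [0.5573, -0.22, 0.0264]
eef_rot: [-3.141, 0.0, 0.271]
force: [-0.5, 1.7, 0.6]
grip_width: 0.0233
grip_force: 20.0
```

Request:
arm_command([
  [[0,0,-8,0,0,0,1],[0,0,-25,0,0,0,1],[0,0,-50,0,0,0,1],[0,0,-80,0,0,0,1],[0,0,-115,0,0,0,1],[0,0,-150,0,0,0,1],[0,0,-170,0,0,0,1],[0,0,-170,0,0,0,1]],
])

```text
time_s: 5.4
ee_pos: [0.5582, -0.2207, 0.1999]
eef_rot: [3.138, -0.004, 0.271]
force: [-0.5, -0.3, -2.7]
grip_width: 0.0233
grip_force: 20.0
```

```bash
python3 t.py 420 210 220 60 0
```

```text
5.4 [ 558.2 -220.7  199.9] [179.79  -0.24  15.51] [-0.44  0.41  1.38 -0.    1.34  0.86] 0.0233 19.999593794345856 [-0.5 -0.3 -2.7]
[ -17.9 -451.9  -21.9] [ 0.0051 -0.0025 -0.7765]
```

```bash
python3 t.py 405 203 240 27 0
```

```text
5.4 [ 558.2 -220.7  199.9] [179.79  -0.24  15.51] [-0.44  0.41  1.38 -0.    1.34  0.86] 0.0233 19.999593794345856 [-0.5 -0.3 -2.7]
[ -34.2 -449.1  -41.9] [ 0.0041 -0.0037 -0.2005]
```

Request:
arm_command([
  [[-1,-12,-20,0,0,-0.01,1],[-3,-45,-42,0,0,-0.02,1],[-7,-90,-42,0,0,-0.04,1],[-10,-138,-42,0,0,-0.06,1],[-14,-186,-42,0,0,-0.08,1],[-18,-234,-42,0,0,-0.1,1],[-21,-282,-42,0,0,-0.12,1],[-25,-330,-42,0,0,-0.15,1],[-29,-375,-42,0,0,-0.17,1],[-32,-415,-42,0,0,-0.19,1],[-34,-440,-42,0,0,-0.2,1],[-34,-449,-42,0,0,-0.2,1]],
])

```text
time_s: 6.6
ee_pos: [0.4033, 0.2049, 0.2373]
eef_rot: [-3.141, 0.002, 0.473]
force: [0.6, -0.3, -3.7]
grip_width: 0.0234
grip_force: 20.0
```

Request:
arm_command([
  [[0,0,0,0,0,0,1],[0,0,0,0,0,0,1]],
])

```text
time_s: 6.8
ee_pos: [0.4047, 0.2026, 0.2379]
eef_rot: [3.141, 0.001, 0.47]
force: [0.2, -0.2, -2.9]
grip_width: 0.0234
grip_force: 20.0
```

```bash
python3 - <<'E'
from m2 import *
p,d,i=grab('wrist');cv2.imwrite('pics/wrist2.png',p);pickle.dump((p,d,i),open('wrist2.pkl','wb'))
E
python3 t.py
```

```text
6.85 [404.8 202.4 238. ] [1.7999e+02 4.0000e-02 2.6900e+01] [ 0.38  0.05  1.73 -0.    1.35  1.48] 0.0238 19.993277192115784 [ 0.1  0.4 -2.6]
```

View pics/wrist2.png

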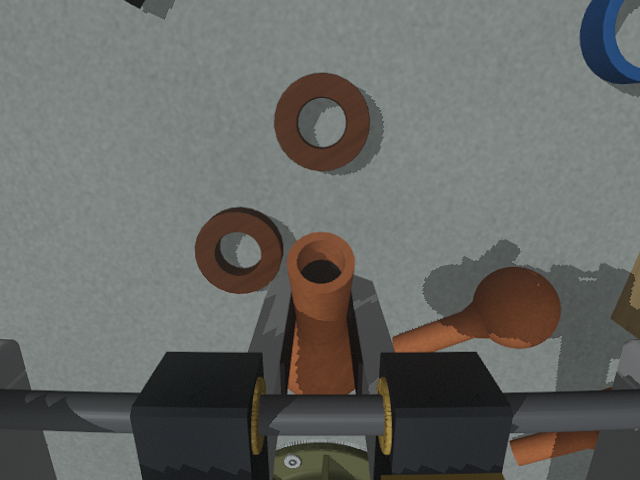

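The wrist view shows the target ring at (322,122) and the nearer ring at (238,250). The held vase's mouth at (321,262) faces the camera, so the ball may have swung down. I measure the lean and the ring.

```bash
cat > m3.py <<'E'
from m2 import *
from t import rot
from scipy.spatial.transform import Rotation as R
def neck(W,M):
    Q=W[M];return Q
def ring(n,b):
    p,d,i=pickle.load(open(n,'rb'));W=cloud(d,i);h=cv2.cvtColor(p,cv2.COLOR_BGR2HSV);G=good(d);z=W[...,2]
    P=W[box(W,b)&G&(abs(z-.024)<.004)];r=cv2.minEnclosingCircle((P[:,:2]*1000).astype(np.float32));q=cv2.minAreaRect((P[:,:2]*1000).astype(np.float32))
    print('ring',r,q,np.median(P[:,2]),P[:,:2].mean(0))
def vase(n,b,o,zmin=.1):
    p,d,i=pickle.load(open(n,'rb'));W=cloud(d,i);h=cv2.cvtColor(p,cv2.COLOR_BGR2HSV);G=good(d);z=W[...,2]
    Q=W[box(W,b)&G&(h[...,1]>120)&(h[...,0]<13)&(z>zmin)]
    C=R.from_euler('xyz',o['eef_rot']);L=C.inv().apply(Q-o['ee_pos'])
    return Q,L
E
python3 - <<'E'
from m3 import *
ring('wrist2.pkl',(265,380,65,178))
o=ctrl.get_obs()
Q,L=vase('wrist2.pkl',(285,360,228,400),o)
print(len(L),L.min(0).round(4),L.max(0).round(4))
for lo in np.arange(-.02,.06,.008):
    S=L[(L[:,0]>lo)&(L[:,0]<lo+.008)]
    if len(S)>10: print(lo.round(3),len(S),S[:,2].min().round(4),np.percentile(S[:,2],5).round(4),S[:,1].mean().round(4))
E
```

```text
ring ((471.2561950683594, 235.1718292236328), 44.40501022338867) ((471.5430908203125, 235.2819366455078), (87.22933197021484, 87.96339416503906), 65.63655090332031) 0.02499659029161641 [0.47255498 0.23558114]
7774 [-0.0591 -0.0169 -0.0584] [0.0422 0.0176 0.0015]
-0.02 331 -0.0214 -0.0199 0.0006
-0.012 287 -0.0497 -0.0276 0.0007
-0.004 364 -0.0552 -0.0356 0.0006
0.004 416 -0.0438 -0.0429 0.0004
0.012 530 -0.0516 -0.0504 -0.0002
0.02 825 -0.0584 -0.0569 -0.0002
0.028 1264 -0.0572 -0.0548 -0.0001
0.036 726 -0.0477 -0.0462 -0.0001
```

Request:
arm_command([
  [[0,0,0,0,0,0,1],[0,0,0,0,0,0,1],[0,0,0,0,0,0,1]],
], squeeze=45)

```text
time_s: 7.15
ee_pos: [0.4046, 0.203, 0.2384]
eef_rot: [3.142, -0.0, 0.47]
force: [-0.2, 0.9, -2.1]
grip_width: 0.0236
grip_force: 45.0
```

```bash
cat > nk.py <<'E'
from m3 import *
def nk(n,o,b=(285,360,228,400)):
    Q,L=vase(n,b,o)
    X=[];Z=[]
    for lo in np.arange(-.025,.03,.003):
        S=L[(L[:,0]>lo)&(L[:,0]<lo+.003)&(abs(L[:,1])<.004)]
        if len(S)>5: j=np.argsort(S[:,2])[:max(3,len(S)//6)];X.append(S[j,0].mean());Z.append(S[j,2].mean())
    X=np.array(X);Z=np.array(Z);k=Z.argmin();X,Z=X[:k],Z[:k]
    for _ in range(3):
        c=np.polyfit(X,Z,1);e=abs(np.polyval(c,X)-Z);m=e<max(.0015,np.median(e)*2);X,Z=X[m],Z[m]
    th=np.arctan(-c[0]);u=np.array([np.cos(th),0,-np.sin(th)]);q0=np.array([0,0,c[1]+.012/np.cos(th)])
    s=(L-q0)@u;mouth=q0+u*np.percentile(s,99)
    print('neck elev',np.degrees(th).round(1),len(X),'axis at x=0 z',q0[2].round(4),'s mouth',np.percentile(s,[98,99,99.7]).round(4))
    ball=mouth-.105*u;print('mouth tool',mouth.round(4),'ball tool',ball.round(4), 'y',np.median(L[:,1]).round(4));return ball,mouth
if __name__=='__main__':
    o=ctrl.get_obs();p,d,i=grab('wrist');pickle.dump((p,d,i),open('wrist3.pkl','wb'));nk('wrist2.pkl',o);nk('wrist3.pkl',o);ring('wrist3.pkl',(265,380,65,178));print(o['ee_pos'])
    p,d,i=grab('side');cv2.imwrite('pics/side1.png',p);pickle.dump((p,d,i),open('side1.pkl','wb'))
E
python3 nk.py
```

```text
neck elev 43.1 17 axis at x=0 z -0.016 s mouth [0.0475 0.0477 0.048 ]
mouth tool [ 0.0349  0.     -0.0487] ball tool [-0.0418  0.      0.0231] y 0.0008
neck elev 42.9 17 axis at x=0 z -0.0165 s mouth [0.0476 0.0479 0.0481]
mouth tool [ 0.0351  0.     -0.0491] ball tool [-0.0419  0.      0.0224] y 0.0004
ring ((471.2274169921875, 234.98841857910156), 44.44755172729492) ((471.7409973144531, 235.21566772460938), (87.39672088623047, 87.90730285644531), 72.17459869384766) 0.025005581496330975 [0.47209815 0.2355294 ]
[0.40464502 0.20299044 0.23844102]
```

View pics/side1.png

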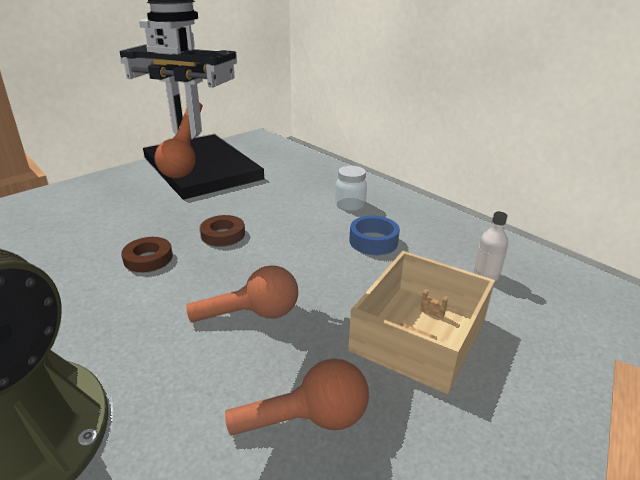

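The side view shows the vase held with its ball low at (175,158) and neck up at about 43°. The crate is empty and the rings at (222,230) and (147,254) are untouched. This lean suits resting it in the ring.

```bash
python3 t.py 508.8 254.1 95 26.9 0
```

```text
7.25 [404.5 203.2 238.5] [180.    -0.    26.95] [ 0.38  0.05  1.73 -0.    1.36  1.48] 0.0233 44.99122381210327 [-0.3  0.5 -2. ]
[116.    1.9 143.5] [ 0.     -0.0001  0.0009]
```

Request:
arm_command([
  [[15,0,5,0,0,0,1],[40,1,20,0,0,0,1],[65,1,45,0,0,0,1],[90,2,75,0,0,0,1],[108,2,105,0,0,0,1],[116,2,130,0,0,0,1],[116,2,141,0,0,0,1],[116,2,143.5,0,0,0,1],[116,2,143.5,0,0,0,1],[116,2,143.5,0,0,0,1]],
])

```text
time_s: 8.25
ee_pos: [0.5091, 0.2544, 0.0965]
eef_rot: [3.141, -0.002, 0.471]
force: [-0.1, 0.1, -2.4]
grip_width: 0.0237
grip_force: 45.0
```

```bash
python3 t.py 508.8 254.1 69.5 26.9 0
python3 - <<'E'
from nk import *
o=ctrl.get_obs();p,d,i=grab('wrist');pickle.dump((p,d,i),open('wrist4.pkl','wb'));nk('wrist4.pkl',o)
E
```

```text
8.25 [509.1 254.4  96.5] [ 1.7999e+02 -1.3000e-01  2.6970e+01] [ 0.4   0.45  1.58 -0.    1.11  1.5 ] 0.0237 44.99120771884918 [-0.1  0.1 -2.4]
[-0.5  0.1 27. ] [ 0.0002 -0.0023  0.0013]
neck elev 42.9 17 axis at x=0 z -0.0165 s mouth [0.0476 0.0477 0.048 ]
mouth tool [ 0.035  0.    -0.049] ball tool [-0.042   0.      0.0225] y 0.0004
```

Request:
arm_command([
  [[0,0,8,0,0,0,1],[0,0,14,0,0,0,1],[0,0,18,0,0,0,1],[0,0,20,0,0,0,1],[0,0,21.5,0,0,0,1],[0,0,23,0,0,0,1],[0,0,23.5,0,0,0,1],[0,0,24,0,0,0,1],[0,0,24,0,0,0,1]],
])

```text
time_s: 9.2
ee_pos: [0.5089, 0.2543, 0.0711]
eef_rot: [-3.142, -0.0, 0.471]
force: [-0.2, 0.3, -1.6]
grip_width: 0.0231
grip_force: 45.0
```

Request:
arm_command([
  [[0,0,0.5,0,0,0,1],[0,0,1,0,0,0,1],[0,0,1.5,0,0,0,1],[0,0,2,0,0,0,1],[0,0,2,0,0,0,1]],
])

```text
time_s: 9.7
ee_pos: [0.5094, 0.2547, 0.0698]
eef_rot: [-3.141, -0.002, 0.471]
force: [-0.3, 3.5, 6.7]
grip_width: 0.0231
grip_force: 45.0
```

Contact felt, so I release.

Request:
arm_command([
  [[0,0,0,0,0,0,0.3],[0,0,0,0,0,0,0.1],[0,0,0,0,0,0,-0.1],[0,0,0,0,0,0,-0.3],[0,0,0,0,0,0,-0.5],[0,0,0,0,0,0,-0.5],[0,0,0,0,0,0,-0.5],[0,0,0,0,0,0,-0.5],[0,0,0,0,0,0,-0.5]],
], squeeze=20)

```text
time_s: 10.6
ee_pos: [0.5087, 0.2543, 0.0689]
eef_rot: [3.142, 0.0, 0.471]
force: [-0.3, -0.9, 0.0]
grip_width: 0.0706
grip_force: 0.0
```

```bash
cat > lk.py <<'E'
import sys
from nk import *
# lk.py tag : wrist picture, vase ball/neck in world
n=sys.argv[1];o=ctrl.get_obs();p,d,i=grab('wrist');f=f'w{n}.pkl';pickle.dump((p,d,i),open(f,'wb'));cv2.imwrite(f'pics/w{n}.png',p)
W=cloud(d,i);h=cv2.cvtColor(p,cv2.COLOR_BGR2HSV);G=good(d);z=W[...,2];m=float(sys.argv[2]) if len(sys.argv)>2 else .031
near=np.linalg.norm(W[...,:2]-[.4714,.2351],axis=-1)<.13
Q=W[G&near&(h[...,1]>120)&(h[...,0]<13)&(z>m)];print(len(Q),Q.min(0).round(3),Q.max(0).round(3));np.save(f'Q{n}.npy',Q)
S=Q[np.linalg.norm(Q-[.4714,.2351,.047],axis=1)<.037]
if len(S)>50:
    for _ in range(8): cc,r=circ(S);S=Q[abs(np.linalg.norm(Q-cc,axis=1)-.033)<.003]
    print('ball',cc.round(4),r.round(4),len(S))
E
python3 lk.py 5; python3 -c "
from nk import *
nk('w5.pkl',ctrl.get_obs())"; python3 t.py
```

```text
11762 [0.45  0.208 0.043] [0.549 0.281 0.128]
ball [0.4802 0.2396 0.0632] 0.031 474
neck elev 42.3 10 axis at x=0 z -0.0167 s mouth [0.0488 0.0489 0.0492]
mouth tool [ 0.0362  0.     -0.0496] ball tool [-0.0415  0.      0.0211] y 0.0
10.65 [508.8 254.2  68.9] [180.    -0.    26.97] [ 0.4   0.49  1.6  -0.    1.05  1.5 ] 0.071 0.0 [0.5 0.9 0. ]
```

View pics/w5.png

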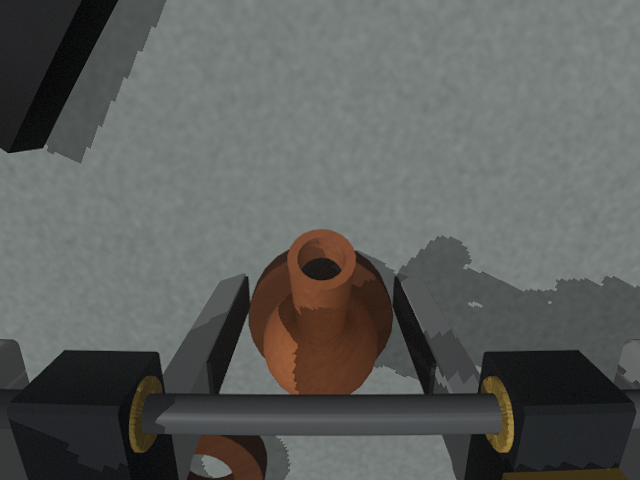

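Vase rests in the ring, released: mouth at (321,262), neck leaning about 47°, ball seated, fingers clear on both sides. Next is the regrasp at the mouth.

```bash
python3 t.py 522.5 261.2 90 26.97 -25
```

```text
10.65 [508.8 254.2  68.9] [180.    -0.    26.97] [ 0.4   0.49  1.6  -0.    1.05  1.5 ] 0.071 0.0 [0.5 0.9 0. ]
[ 15.4   0.  -21.1] [ 0.     -0.4363  0.    ]
```

Request:
arm_command([
  [[4,0,-8,0,-0.07,0,-0.5],[9,0,-16,0,-0.17,0,-0.5],[13,0,-20,0,-0.28,0,-0.5],[15,0,-21,0,-0.38,0,-0.5],[15.4,0,-21,0,-0.436,0,-0.5],[15.4,0,-21,0,-0.436,0,-0.5],[15.4,0,-21,0,-0.436,0,-0.5]],
])

```text
time_s: 11.35
ee_pos: [0.5224, 0.2612, 0.0895]
eef_rot: [-3.142, 0.435, 0.471]
force: [-0.0, 1.0, -0.7]
grip_width: 0.0703
grip_force: 0.0
```

```bash
python3 t.py 522.5 261.2 90 26.97 -25; python3 -c "
from nk import *
o=ctrl.get_obs();p,d,i=grab('side');cv2.imwrite('pics/side2.png',p)
p,d,i=grab('wrist');pickle.dump((p,d,i),open('w6.pkl','wb'));nk('w6.pkl',o)"
```

```text
11.35 [522.4 261.2  89.5] [-180.     24.91   26.98] [ 0.41  0.76  1.17 -0.02  1.65  1.52] 0.0703 0.0 [-0.   1.  -0.7]
[-0.1  0.1 -0.5] [ 0.     -0.0015  0.0002]
neck elev 78.2 2 axis at x=0 z 0.0003 s mouth [0.0377 0.0379 0.0382]
mouth tool [ 0.0077  0.     -0.0368] ball tool [-0.0137  0.      0.066 ] y 0.0004
```

View pics/side2.png

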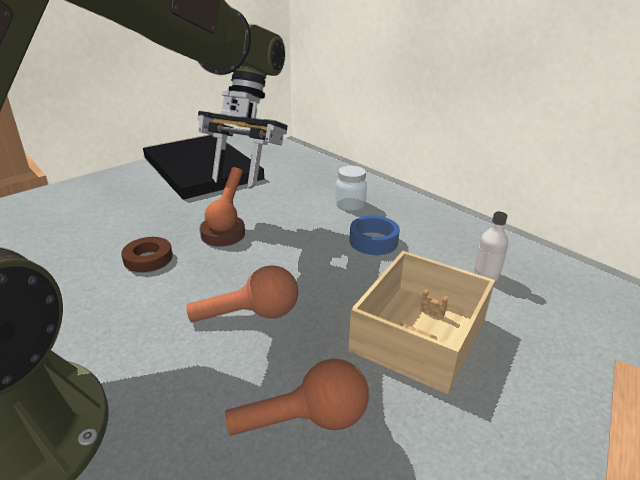

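The side view shows the vase leaning in the far ring at (222,225), with the fingers straddling the mouth at (236,172). I close on it.

Request:
arm_command([
  [[0,0,0,0,0,0,0.3],[0,0,0,0,0,0,0.3],[0,0,0,0,0,0,0.3],[0,0,0,0,0,0,0.3],[0,0,0,0,0,0,0.5],[0,0,0,0,0,0,0.6],[0,0,0,0,0,0,1],[0,0,0,0,0,0,1],[0,0,0,0,0,0,1],[0,0,0,0,0,0,1],[0,0,0,0,0,0,1]],
], squeeze=45)

```text
time_s: 12.55
ee_pos: [0.5225, 0.2613, 0.09]
eef_rot: [-3.142, 0.436, 0.471]
force: [-0.2, 0.9, 0.1]
grip_width: 0.0229
grip_force: 45.0
```

Run:
```python
import numpy as np
from t import *
o=ctrl.get_obs();print(o['time_s'],o['grip_width'],o['grip_force'],o['force'])
C=R.from_euler('xyz',o['eef_rot']);P=o['ee_pos']*1000
b=np.array([471.8,235.4,47.8]);u=np.array([np.cos(.4707),np.sin(.4707),0])
for k in range(1,9):
    a=47.3*k/8; Rw=R.from_rotvec(np.radians(-a)*np.cross([0,0,1],u)) # neck turns up: u -> z
    lift=min(5,2.5*k); T=b+Rw.apply(P-b)+[0,0,lift]
    print(C.inv().apply(T-P).round(1),(C.inv()*Rw*C).as_rotvec().round(3))
```

```text
12.55 0.022892951904556605 44.995474219322205 [-0.24045952  0.88451319  0.12013113]
[-7.6 -0.  -5.4] [-0.     0.103 -0.   ]
[-15.6  -0.  -10.1] [-0.     0.206 -0.   ]
[-22.7  -0.  -11.9] [-0.    0.31 -0.  ]
[-29.9  -0.  -12.8] [-0.     0.413 -0.   ]
[-37.2  -0.  -13.1] [-0.     0.516 -0.   ]
[-44.5  -0.  -12.6] [-0.     0.619 -0.   ]
[-51.7  -0.  -11.3] [-0.     0.722 -0.   ]
[-58.7  -0.   -9.3] [-0.     0.826 -0.   ]
```

Request:
arm_command([
  [[-1,0,-2,0,0,0,1],[-2,0,-5,0,0,0,1],[-7.6,0,-7.5,0,0.103,0,1],[-15.6,0,-10,0,0.206,0,1],[-22.7,0,-12,0,0.31,0,1],[-29.9,0,-13,0,0.413,0,1],[-37.2,0,-13,0,0.516,0,1],[-44.5,0,-12.6,0,0.619,0,1],[-51.7,0,-11.3,0,0.722,0,1],[-58.7,0,-9.3,0,0.826,0,1],[-58.7,0,-9.3,0,0.826,0,1],[-58.7,0,-9.3,0,0.826,0,1]],
])

```text
time_s: 13.75
ee_pos: [0.4787, 0.2388, 0.1238]
eef_rot: [3.141, -0.389, 0.471]
force: [-0.1, 0.7, -2.7]
grip_width: 0.0231
grip_force: 45.0
```

```bash
python3 lk.py 7; python3 t.py
python3 - <<'E'
from h import *
p,d,i=grab('side');pickle.dump((p,d,i),open('side3.pkl','wb'));cv2.imwrite('pics/s3.png',cv2.resize(p[110:270,140:320],None,fx=3,fy=3))
p,d,i=grab('scene');pickle.dump((p,d,i),open('scene3.pkl','wb'));a=cv2.resize(p[180:320,370:510],None,fx=3,fy=3)
w=cv2.imread('pics/w7.png');s=cv2.imread('pics/s3.png')
cv2.imwrite('pics/c3.png',np.hstack([cv2.resize(s,(400,400)),cv2.resize(a,(400,400))]))
E
```

```text
3426 [0.442 0.21  0.061] [0.504 0.266 0.162]
ball [0.4728 0.2358 0.0625] 0.0304 280
13.8 [479.2 239.  123.8] [179.99 -22.31  26.98] [0.38 0.16 1.95 0.06 0.64 1.44] 0.0233 44.99338924884796 [ 1.1 -0.1 -2.7]
```

View pics/c3.png

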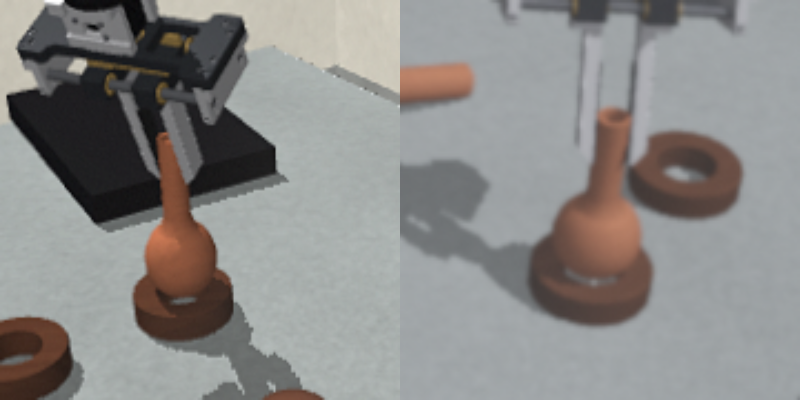

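The crops show the side view on the left and the scene view on the right: the vase hangs a few mm above the ring with its neck nearly upright. I measure the residual lean.

```bash
cat > up.py <<'E'
from m2 import *
from scipy.optimize import least_squares
def up(f,zl=.09,z1=.155):
    p,d,i=pickle.load(open(f,'rb'));W=cloud(d,i);h=cv2.cvtColor(p,cv2.COLOR_BGR2HSV);G=good(d);z=W[...,2]
    A=np.linalg.norm(W[...,:2]-[.4716,.2352],axis=-1)<.055
    V=G&A&(h[...,0]<13)&(h[...,1]>105);Q=W[V&(z>.034)]
    S=Q[(Q[:,2]<.078)];N=Q[(Q[:,2]>zl)&(Q[:,2]<z1)]
    fs=lambda x,:np.linalg.norm(S-x,axis=1)-.033
    b=least_squares(fs,[.4716,.2352,.05],loss='soft_l1',f_scale=.0008).x
    def fc(x):
        q=N-[0,0,.12];c=np.c_[x[0]+x[2]*q[:,2],x[1]+x[3]*q[:,2]];return np.linalg.norm(q[:,:2]-c,axis=1)-.012
    n=least_squares(fc,[.4716,.2352,0,0],loss='soft_l1',f_scale=.0008).x
    # slope from ball centre to the neck centre at z=.12, in radial/lateral axes (deg)
    y=np.radians(26.97);a=np.array([[np.cos(y),np.sin(y)],[-np.sin(y),np.cos(y)]])
    s=(n[:2]-b[:2])/(.12-b[2])
    print(f,len(S),len(N),'ball',(b*1000).round(1),'neck c',(n[:2]*1000).round(1),'lean deg ball-neck rad,lat',np.degrees(a@s).round(1),'neck slope',np.degrees(a@n[2:]).round(1),'resid',np.median(abs(fs(b)))*1e3,np.median(abs(fc(n)))*1e3)
if __name__=='__main__':
    import sys
    for f in sys.argv[1:]: up(f)
    ob=[]
E
python3 up.py w7.pkl side3.pkl scene3.pkl
```

```text
w7.pkl 1416 216 ball [472.4 235.6  52.5] neck c [475.1 236.8] lean deg ball-neck rad,lat [ 2.5 -0.1] neck slope [ 3.2 -0.3] resid 0.23379942959476235 0.3458246201677147
side3.pkl 552 255 ball [470.6 236.3  50.4] neck c [470.8 236.3] lean deg ball-neck rad,lat [ 0.2 -0.1] neck slope [ 0.6 -0.3] resid 0.7976214235787156 0.7895261954553746
scene3.pkl 222 91 ball [474.1 237.5  50.7] neck c [476.3 236. ] lean deg ball-neck rad,lat [ 1.1 -1.9] neck slope [ 2.3 -4. ] resid 1.3802297159331531 0.9776341037247005
```

Request:
arm_command([
  [[-0.9,0,-0.5,0,0.013,0,1],[-1.7,0,-0.9,0,0.026,0,1],[-2.1,0,0,0,0.026,0,1],[-2.5,0,0.9,0,0.026,0,1],[-2.8,0,1.8,0,0.026,0,1],[-3.2,0,2.8,0,0.026,0,1],[-3.2,0,2.8,0,0.026,0,1],[-3.2,0,2.8,0,0.026,0,1]],
])

```text
time_s: 14.7
ee_pos: [0.477, 0.2381, 0.1195]
eef_rot: [3.142, -0.416, 0.471]
force: [-1.3, -0.0, 1.3]
grip_width: 0.0235
grip_force: 45.0
```

```bash
python3 t.py
python3 - <<'E'
from h import *
for n in ('wrist','side'): pickle.dump(grab(n),open(n[0]+'8.pkl','wb'))
E
python3 up.py w8.pkl s8.pkl
```

```text
14.7 [477.  238.1 119.5] [180.   -23.85  26.98] [0.37 0.15 1.98 0.07 0.59 1.43] 0.0235 44.995803236961365 [-1.3 -0.   1.3]
w8.pkl 1779 1320 ball [472.4 235.7  48.2] neck c [480.  239.5] lean deg ball-neck rad,lat [ 6.8 -0. ] neck slope [-16.2  -0.2] resid 0.28124651873190354 1.6770226873984317
s8.pkl 573 240 ball [469.9 236.2  46.6] neck c [468.7 235.3] lean deg ball-neck rad,lat [-1.2 -0.2] neck slope [-1.1 -1.3] resid 0.8601409743358712 0.863794923203225
```

```bash
python3 -c "
from up import up
up('w8.pkl',.09,.147);up('w7.pkl',.09,.15);up('s8.pkl',.085,.145);up('side3.pkl',.09,.15)"
```

```text
w8.pkl 1779 131 ball [472.4 235.7  48.2] neck c [477.2 232.2] lean deg ball-neck rad,lat [ 2.1 -4.2] neck slope [-1.7 12.7] resid 0.28124651873190354 0.287366339310334
w7.pkl 1416 141 ball [472.4 235.6  52.5] neck c [475.2 236.7] lean deg ball-neck rad,lat [ 2.5 -0.2] neck slope [ 3.4 -0.7] resid 0.23379942959476235 0.3354956635509242
s8.pkl 573 250 ball [469.9 236.2  46.6] neck c [468.5 235.5] lean deg ball-neck rad,lat [-1.2 -0. ] neck slope [-0.9 -0.1] resid 0.8601409743358712 0.9563295937525824
side3.pkl 552 244 ball [470.6 236.3  50.4] neck c [470.8 236.3] lean deg ball-neck rad,lat [ 0.2 -0.1] neck slope [ 0.5 -0.3] resid 0.7976214235787156 0.7933018269909893
```

Request:
arm_command([
  [[0,0,0,0,0,0,1],[0,0,0,0,0,0,0.4],[0,0,0,0,0,0,0.2],[0,0,0,0,0,0,0],[0,0,0,0,0,0,-0.2],[0,0,0,0,0,0,-0.3],[0,0,0,0,0,0,-0.3],[0,0,0,0,0,0,-0.3],[0,0,0,0,0,0,-0.3]],
], squeeze=10)

```text
time_s: 15.7
ee_pos: [0.4769, 0.238, 0.1194]
eef_rot: [3.142, -0.416, 0.471]
force: [0.8, -0.2, -0.5]
grip_width: 0.0616
grip_force: 0.0
```

Request:
arm_command([
  [[0,0,-15,0,0,0,-0.3],[0,0,-40,0,0,0,-0.3],[0,0,-70,0,0,0,-0.3],[0,0,-100,0,0,0,-0.3],[0,0,-130,0,0,0,-0.3],[0,0,-150,0,0,0,-0.3],[0,0,-150,0,0,0,-0.3],[0,0,-150,0,0,0,-0.3]],
])

```text
time_s: 16.5
ee_pos: [0.4229, 0.2105, 0.2562]
eef_rot: [3.142, -0.416, 0.471]
force: [-0.2, 0.4, 0.4]
grip_width: 0.0613
grip_force: 0.0
```

```bash
python3 t.py
python3 - <<'E'
from h import *
L=[]
for n,f in (('wrist','w9'),('side','s9'),('scene','c9')):
    g=grab(n);pickle.dump(g,open(f+'.pkl','wb'));L.append(g[0])
cv2.imwrite('pics/c9.png',np.hstack([cv2.resize(L[1][150:270,160:280],(400,400)),cv2.resize(L[0],(400,400))]))
E
python3 -c "
from up import up
for f in ('w9','s9','c9'): up(f+'.pkl',.085,.146)"
```

```text
16.5 [422.9 210.5 256.2] [180.   -23.84  26.97] [ 0.36 -0.16  1.95  0.06  0.94  1.43] 0.0613 0.0 [-0.2  0.4  0.4]
w9.pkl 1785 8 ball [471.1 235.4  47.1] neck c [466.8 228. ] lean deg ball-neck rad,lat [-5.7 -3.6] neck slope [-4.2 12.3] resid 0.3307017304536447 0.06747238709284807
s9.pkl 557 265 ball [468.4 235.6  45.3] neck c [464.7 234.2] lean deg ball-neck rad,lat [-3.1  0.3] neck slope [-2.9 -0.1] resid 0.8698336512437468 0.9663511484617332
c9.pkl 285 84 ball [471.9 236.3  45.8] neck c [473.8 231.7] lean deg ball-neck rad,lat [-0.3 -3.9] neck slope [-1.1 -1.6] resid 1.243851630296708 0.8848217344957733
```

View pics/c9.png

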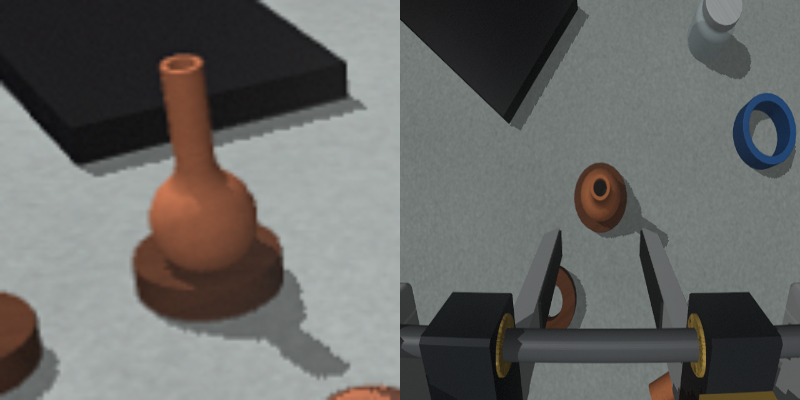

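The left crop shows the vase standing in the ring, its neck nearly upright, at (190,150). The wrist view on the right shows the vase centred at (600,190) with the fingers clear. I check the lean more closely using the mouth rim.

```bash
cat > rim.py <<'E'
from m2 import *
from scipy.optimize import least_squares
import sys
y=np.radians(26.97);a=np.array([[np.cos(y),np.sin(y)],[-np.sin(y),np.cos(y)]])
for f in sys.argv[1:]:
    p,d,i=pickle.load(open(f,'rb'));W=cloud(d,i);z=W[...,2];h=cv2.cvtColor(p,cv2.COLOR_BGR2HSV)
    A=(np.linalg.norm(W[...,:2]-[.4716,.2352],axis=-1)<.045)&(d>0)&(h[...,0]<13)&(h[...,1]>105)
    P=W[A&(z>.1475)&(z<.157)];r=cv2.minEnclosingCircle((P[:,:2]*1000).astype(np.float32))
    S=W[A&good(d)&(z>.036)&(z<.078)];b=least_squares(lambda x:np.linalg.norm(S-x,axis=1)-.033,[.4716,.2352,.05],loss='soft_l1',f_scale=.0008).x
    t=P[:,2]; pl=np.linalg.lstsq(np.c_[P[:,:2]-P[:,:2].mean(0),np.ones(len(P))],t,rcond=None)[0]
    print(f,len(P),'rim',np.round(r[0],1),round(r[1],1),np.median(t).round(4),'ball',(b*1e3).round(1),'lean',np.degrees(a@(np.array(r[0])-b[:2]*1e3)/105).round(1),'plane',np.degrees(-a@pl[:2]).round(1))
E
python3 rim.py w7.pkl w8.pkl w9.pkl s8.pkl s9.pkl c9.pkl
python3 t.py 471.5 235 330 26.97 0
```

```text
w7.pkl 396 rim [470.  234.9] 15.3 0.156 ball [472.4 235.6  52.5] lean [-1.4  0.3] plane [-8.8 -0.4]
w8.pkl 1507 rim [466.5 233.6] 16.3 0.1533 ball [472.4 235.7  48.2] lean [-3.4  0.4] plane [-2.  -0.3]
w9.pkl 407 rim [465.8 233.2] 11.9 0.1521 ball [471.1 235.4  47.1] lean [-3.2  0.2] plane [-2.  -0.1]
s8.pkl 31 rim [463.8 236.5] 12.8 0.1506 ball [469.9 236.3  46.7] lean [-2.9  1.6] plane [ 3.7 -5.4]
s9.pkl 55 rim [463.8 233.8] 13.8 0.1495 ball [468.4 235.6  45.3] lean [-2.7  0.2] plane [-3.   1.3]
c9.pkl 21 rim [470.3 234.6] 11.3 0.1512 ball [471.9 236.3  45.8] lean [-1.2 -0.4] plane [-6.6  4.4]
16.65 [422.7 210.5 255.3] [-179.99  -23.72   26.97] [ 0.36 -0.16  1.95  0.06  0.94  1.43] 0.0608 0.0 [ 0.3 -0.6 -0.1]
[ 80.    0.3 -46.4] [-2.00e-04 -4.14e-01  0.00e+00]
```

Request:
arm_command([
  [[20,0,-30,0,-0.1,0,-0.3],[45,0,-46,0,-0.22,0,-0.3],[65,0,-46,0,-0.33,0,-0.3],[80,0,-46,0,-0.41,0,-0.3],[80,0,-46,0,-0.414,0,-0.3],[80,0,-46,0,-0.414,0,-0.3],[80,0,-46,0,-0.414,0,-0.3]],
])

```text
time_s: 17.35
ee_pos: [0.471, 0.2351, 0.3305]
eef_rot: [-3.141, -0.002, 0.471]
force: [0.3, -0.2, 0.7]
grip_width: 0.0611
grip_force: 0.0
```

```bash
python3 - <<'E'
from h import *
pickle.dump(grab('wrist'),open('w10.pkl','wb'))
E
python3 rim.py w10.pkl; python3 -c "
from up import up
up('w10.pkl',.085,.146)
from m3 import *
p,d,i=pickle.load(open('w10.pkl','rb'));W=cloud(d,i);z=W[...,2]
P=W[good(d)&(abs(z-.0245)<.003)&(np.linalg.norm(W[...,:2]-[.4716,.2352],axis=-1)<.06)];print(cv2.minEnclosingCircle((P[:,:2]*1000).astype('f')))"; python3 t.py
```

```text
w10.pkl 306 rim [466.2 233.3] 12.0 0.1518 ball [471.  235.4  47. ] lean [-2.8  0.2] plane [-0.9  0.1]
w10.pkl 1398 230 ball [471.  235.4  47. ] neck c [468.8 232.4] lean deg ball-neck rad,lat [-2.6 -1.3] neck slope [-2.  -3.6] resid 0.36553065279348873 0.5803295148801794
((472.1144714355469, 235.9261016845703), 44.50917434692383)
17.4 [470.9 235.  330.9] [ 1.800e+02 -1.600e-01  2.698e+01] [0.39 0.18 1.38 0.   1.58 1.49] 0.0613 0.0 [-0.4 -0.1  0.2]
```

The lean is about 2.8°, consistent across views and under the 5° limit. The ball is within about 1.5 mm of the ring's centre and sits at 47 mm. I hand in.

```bash
python3 -c "
from station import ctrl
print(ctrl.hand_in())"
```

```text
the job is handed in; nothing more can be done
None
```

I handed the job in: the vase stands released in the far ring stand, leaning about 3° by the cameras (limit 5°), centred to about 1.5 mm, with the ball at 47 mm; hand-in returned no verdict, and I did not re-measure the paint, jar or tape afterwards.

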